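Start the captive clamp bolt

ROBOT

A 6-joint arm with a two-finger parallel gripper is mounted at the origin on a cart in front of the work surface, level with it; the furniture and walls round the work are solid. World frame = base frame: x ahead of the robot, y to its left, z up, the work surface at z = 0. Lengths are in m, angles in rad, forces in N, time in s.
With the tool pointing down it reaches from about 0.3 to 0.875 m from the base axis. Payload 6.4 kg.
Tool frame: the origin (TCP) lies on the mounting face of the last link; the fingertips stand 173 mm ahead of it and the grasp point (between the pads) lies 155 mm ahead of it (ctrl.tip_reach is the distance from the TCP to the fingertips, in m); z points along the fingers, y is the line along which they close (so a half turn about z gives the same grasp; the last joint's range is limited). The gripper opens to 85 mm and grips with 20 to 120 N. Pads are 22 mm wide; open, the fingers measure 114 mm over their backs; the gripper's body (76 mm by 85 mm) begins 54 mm behind the grasp point. The pads swing forward as they close: fully open they stand 13 mm farther back than shut.
Start: joints at [-1.543, 0.181, 1.607, -0, 1.354, -0.206], TCP at [0.133, -0.559, 0.405] pointing down, gripper open.
Joint ranges: [-2.99, 2.99], [-0.89, 2.07], [0.3, 2.58], [-1.14, 4.28], [0, 2.63], [-3.12, 3.12]. Speed limits (rad/s): [2.57, 2.57, 3.01, 3.14, 3.14, 3.14].

INTERFACE

Orientations are given as a unit quaternion [w, x, y, z].
In Python, from bench import ctrl gives the robot as it stands.
- The arm moves only by the shell command python3 -m pendant 'ROWS'. ROWS is JSON, a list that holds one entry, the list of rows, each a list of 7 numbers: the opening, from 0 (shut) to 1 (fully open), then the shift along the tool's x, y, z in mm, then the turn, a rotation vector about the tool's x, y, z in rad. A call has 1 to 5 rows; each row is the pose to reach, as a shift and turn from the pose commanded when the call began, along the tool's axes at that moment; what a row does not reach only later rows make up. A row lasts 1/12 s, in which the tool goes at most 41.7 mm and 7.16 degrees, less where a joint would pass 70% of its speed; a pose out of reach is approached as far as the arm can. A call with a gripper value outside its range is refused whole. The fingers move at their own pace and stop on an object; the grip force is fixed at half the most. Time passes only in rows, so rows that repeat a pose let the fingers close. It gives the time, the measured TCP pose, the force, the opening and the grip force at its end, in the units of the state.
- ctrl.get_obs(): the state, without advancing time (a new reading comes with each control period).
- ctrl.camera(name): name is "scene" or "top"; returns the picture (420x560x3 uint8, red, green, blue); there is no depth.
- ctrl.camera_params(name): a dict with "mtx" (3x3 intrinsics, pixels), "distortion" ([k1, k2, p1, p2, k3] as OpenCV has them; the pictures are not rectified), "world_from_camera" (4x4, takes a point from camera to world coordinates). Camera axes: x right, y down, z forward; pixel columns grow to the right and rows downward; lengths in m; the calibration is good to about 2 mm. A picture is of the moment at which its call begins. camera_params takes no time and is no camera call.
- ctrl.hand_in(): hands the job in; it is judged then, once.
Trained networks look in the newest picture that a camera, given by its name, has taken for a name from the list of things; names that differ only in an ending like _2 or _b are one class to them, and where a whole thing is asked for, a point or a joint stands for the part that bears it (a point fixed in the world has none). Each returns a list of dicts, best first, with "confidence" (0 to 1); they miss things now and then, are a little off and sometimes report something else, mostly with a low value. They report only what shows in the picture. A call takes as long as a camera call.
- ctrl.boxes_of(camera, name): "point" ([column, row] as shares, 0 to 1, of the picture: columns of its width, rows of its height, amid what is visible of it).
The state is a dict: "time_s": time; "q": joint angles; "dq": joint speeds; "joint_efforts": joint torques, N m; "eef_pos": TCP position; "eef_rot": TCP orientation; "wrist_force": force on the tool from outside, world axes, zero at the start; "torque": the same for the moment, N m; "opening": opening from 0.0 (shut) to 1.0 (fully open); "grasp_force": force on a finger pad.
Only numpy, scipy, OpenCV 4.12 (cv2) and the standard library are available. Lean on these libraries where they do the work, as an engineer would, in place of code of your own. Each camera call takes 0.05 s, during which the arm holds its last target. There are 200 camera calls.

TASK

Start the captive bolt of the sensor clamp into its threaded boss with the orange knob: first turn the knob backward (anticlockwise seen from above) until the bolt drops off the thread start, then turn it forward (clockwise) one full turn from there, so that the bolt is properly started and no further. Finish while still gripping the knob, and leave the sample pot, the red test stick and the padlock where they are.

Things in the scene. Friction and masses are not known exactly. Their poses are not given: they have to be found in the camera images.
- clamp: Fixed sensor clamp; origin under the centre of its steel base plate (150 x 130 x 12 mm in x, y, z), on the worktop. Posts at y = +-52 mm carry a blue bridge 48 x 130 mm, top 82 mm above the worktop (end bolts 87). Black sensor box at x = -50 mm, top at 46 mm. The knob's upright axis passes through the origin, and so does the brass threaded boss below; its thread start angle differs each run
- knob_grip (a point): Middle of the fluted round orange knob on the bolt's axis, 99 mm above the worktop. The knob is 44 mm across and 28 mm tall, from 85 to 113 mm above the worktop; it only turns (vertical axis, friction about 0.1 N m) and stays at this height; a white pointer line on its top shows its angle
- bolt_tail (a point): Top of the bolt's red-capped tail, 13 mm thick, which stands up through the knob's middle. Its height above the worktop is 137 mm minus the bolt depth: some 20 to 23 mm above the knob's top at the start, 14 to 15 mm just after the drop, 5 to 6 mm when started one turn
- knob (a joint): Angle of knob and bolt (rad), grows when turned forward (clockwise from above); 1.4 to 2.2 at the start, two turns possible either way. The drop comes after turning backward 0.9 to 2.9 rad from the start
- bolt (a joint): Bolt depth (m), grows downward. The bolt turns with the knob but slides in it; a 5 N spring load pushes it down, even while the knob is gripped. Pitch 9 mm a turn: turned backward it climbs to under 0.001 at the thread start, then drops at once to about 0.0095; turned forward from there it goes down 0.009 a turn, to about 0.0185 after one turn; end stop 0.022
- pot: Loose sample pot with blue lid, 50 mm across, 66 mm tall, upright; origin at the centre of its underside; stands beside the clamp; to be left alone
- wand: Loose red test stick, 22 x 150 x 9 mm, flat, long along its own y; origin at the centre of its underside; lies between robot and clamp; to be left alone
- padlock: Loose red padlock lying flat, 76 x 38 x 20 mm; origin at the centre of its underside; beside the clamp; to be left alone

How it is judged:
On the way:
1. the knob is turned backward until the bolt has dropped off the thread start (value of joint bolt above 0.0062 m and value of joint knob below 1.2 rad), for 0.1 s.
At the end, for the whole second after the job is handed in: after the drop the bolt is one turn down its thread: depth 17.0 to 19.9 mm (one turn, give or take 55 degrees), the knob is still, and the fingers are closed round it (over 4 N on it, the grasp point within 30 mm of the knob's middle) (value of joint bolt between 0.017 and 0.0199 m and contact force between the fingers and knob above 4 N and angular speed of knob below 0.2 rad/s and distance between the grasp point and knob_grip below 0.03 m); the arm keeps its last pose, push and grip.
It fails at once if the sample pot is shifted by more than 15 mm or tipped (distance of pot from where it was at the start of the episode above 0.015 m or angle between pot's own z axis and vertical above 0.3 rad).
It fails at once if the test stick or the padlock is shifted by more than 15 mm (distance of any of wand, padlock from where it was at the start of the episode above 0.015 m).
It also fails if it takes over 54 s, if anything falls off the work surface, if the arm or the gripper's body presses on something with over 40 N, if the wrist force passes 120 N, or if a joint passes its speed limit or range.

## Working session

There is one attempt and no reset: what is moved stays moved. The work goes in short steps, Python scripts to look and compute and a shell command to move; the robot and the scene stay as the last step left them, time stands still between calls to the robot, and variables do not carry over. Pictures are saved under pics/ and viewed, at most 10 in all, crops included, and the job is handed in when it is done.

```bash
mkdir -p pics; ls; cat > h.py <<'E'
import numpy as np,cv2
from bench import ctrl
def ray(cam,uv):
    p=ctrl.camera_params(cam);K=np.array(p["mtx"],float);d=np.array(p["distortion"],float);T=np.array(p["world_from_camera"])
    n=cv2.undistortPoints(np.array([[uv]],float),K,d)[0,0]
    return T[:3,3],T[:3,:3]@np.array([n[0],n[1],1.])
def at_z(cam,uv,z):
    o,r=ray(cam,uv);return o+r*(z-o[2])/r[2]
def proj(cam,P):
    p=ctrl.camera_params(cam);T=np.linalg.inv(np.array(p["world_from_camera"]))
    return cv2.projectPoints(np.array([P],float),cv2.Rodrigues(T[:3,:3])[0],T[:3,3],np.array(p["mtx"],float),np.array(p["distortion"],float))[0][0,0]
def shot(cam,name):
    im=np.array(ctrl.camera(cam));cv2.imwrite(f"pics/{name}.png",im[:,:,::-1]);return im
E
python3 - <<'E'
from h import *
a=[shot("scene","s0"),shot("top","t0")]
cv2.imwrite("pics/b0.png",cv2.resize(np.hstack(a)[:,:,::-1],None,fx=.7,fy=.7,interpolation=cv2.INTER_AREA))
Z=dict(clamp=.05,knob_grip=.113,bolt_tail=.134,pot=.066,wand=.009,padlock=.02)
for c in("scene","top"):
  print(c,np.round(ctrl.camera_params(c)["world_from_camera"],2).tolist())
  for n,z in Z.items():
    for b in ctrl.boxes_of(c,n)[:2]:
      uv=np.array(b["point"])*[560,420];print(c,n,round(b["confidence"],2),uv.round(1),at_z(c,uv,z).round(3))
o=ctrl.get_obs();print(o["time_s"],o["eef_pos"],o["eef_rot"],o["opening"])
E
```

```text
pics
scene [[-0.8, -0.44, 0.41, 0.2], [-0.6, 0.57, -0.56, 0.55], [0.0, -0.69, -0.72, 0.72], [0.0, 0.0, 0.0, 1.0]]
scene clamp 0.91 [331.5 201.9] [ 0.516 -0.041  0.05 ]
scene knob_grip 0.61 [337.3 177.6] [ 0.512 -0.044  0.113]
scene knob_grip 0.21 [331.6 164. ] [ 0.54  -0.069  0.113]
scene pot 0.93 [272.2 232.1] [0.551 0.099 0.066]
scene pot 0.5 [337.4 175. ] [ 0.54  -0.097  0.066]
scene wand 0.79 [384.4 237.3] [ 0.405 -0.058  0.009]
scene wand 0.38 [334.3 165.3] [ 0.592 -0.176  0.009]
scene padlock 0.94 [383.8 179.6] [ 0.479 -0.188  0.02 ]
top [[0.0, -1.0, 0.09, 0.47], [-1.0, 0.0, 0.03, 0.05], [-0.03, -0.09, -1.0, 0.96], [0.0, 0.0, 0.0, 1.0]]
top clamp 0.7 [333.1 232.9] [ 0.51  -0.053  0.05 ]
top knob_grip 0.61 [337.5 224.5] [ 0.525 -0.056  0.113]
top wand 0.9 [336.5 279.4] [ 0.405 -0.064  0.009]
top padlock 0.71 [397.6 248.4] [ 0.476 -0.203  0.02 ]
0.7 [ 0.13323007 -0.55937365  0.40471387] [2.27743513e-05 9.93175571e-01 1.16628828e-01 1.76264796e-05] 0.9997836858681491
```

View pics/t0.png

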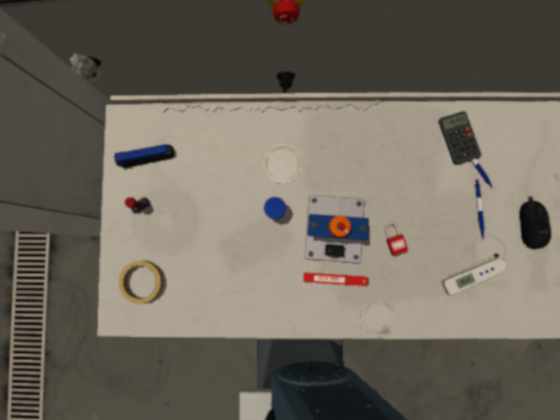

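View pics/s0.png

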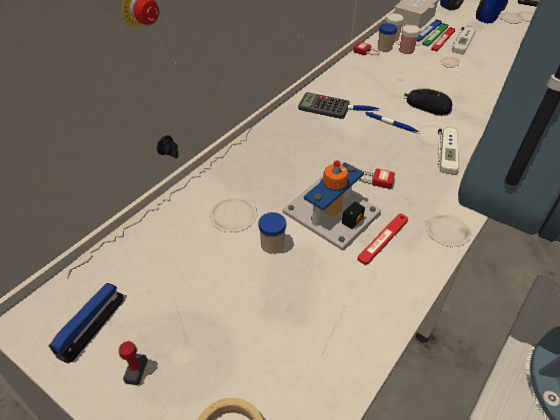

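Top view: orange knob at about (340,226) on the blue bridge, pot (275,209), padlock (397,245), stick (336,280). Scene view: knob (336,178), red tail (337,163). The bridge runs along y. Next I refine the knob's position with colour masks.

```bash
cat >> h.py <<'E'
def blob(im,kind,c,r=22):
    hsv=cv2.cvtColor(im,cv2.COLOR_RGB2HSV).astype(int);H,S,V=hsv[...,0],hsv[...,1],hsv[...,2]
    m=(S>150)&(V>90)&(((H>=6)&(H<=16)) if kind=="orange" else ((H<4)|(H>172)))
    yy,xx=np.nonzero(m);k=np.hypot(xx-c[0],yy-c[1])<r;return xx[k],yy[k]
E
python3 - <<'E'
from h import *
for c,n,p in(("top","t0",(340,226)),("scene","s0",(337,175))):
    im=cv2.imread(f"pics/{n}.png")[:,:,::-1].copy()
    for k in("orange","red"):
        x,y=blob(im,k,p)
        if len(x): print(c,k,len(x),x.mean(),y.mean(),x.min(),x.max(),y.min(),y.max())
    x,y=blob(im,"orange",p)
    ctr=((x.min()+x.max())/2,(y.min()+y.max())/2)
    print(at_z(c,ctr,.113 if c=="top" else .099))
    print("K",ctrl.camera_params(c)["mtx"][0])
    a=cv2.resize(im[int(p[1])-30:int(p[1])+30,int(p[0])-40:int(p[0])+40],(400,300),interpolation=cv2.INTER_CUBIC)
    cv2.imwrite(f"pics/c_{c}.png",a[:,:,::-1])
cv2.imwrite("pics/c.png",np.hstack([cv2.imread("pics/c_top.png"),cv2.imread("pics/c_scene.png")]))
for X in((.525,-.058),(.52,-.06)):
  print(X,[proj(c,(*X,z)).round(1) for c in("top","scene") for z in(.085,.113,.134)])
E
```

```text
top orange 314 339.2070063694268 225.90764331210192 329 350 216 236
top red 25 340.6 225.56 338 343 223 228
[ 0.52150216 -0.05975987  0.113     ]
K [405.87080822   0.         276.78513301]
scene orange 435 334.7149425287356 177.42528735632183 323 347 164 188
scene red 26 336.5 163.0 334 339 161 165
[ 0.52469489 -0.05888125  0.099     ]
K [493.96802552   0.         279.34773253]
(0.525, -0.058) [array([337. , 225.1]), array([338.6, 224.3]), array([339.9, 223.7]), array([334. , 181.7]), array([335.3, 170.5]), array([336.3, 161.9])]
(0.52, -0.06) [array([338. , 227.5]), array([339.6, 226.7]), array([340.9, 226.1]), array([336.8, 182.2]), array([338.1, 171.1]), array([339.2, 162.4])]
```

View pics/c.png

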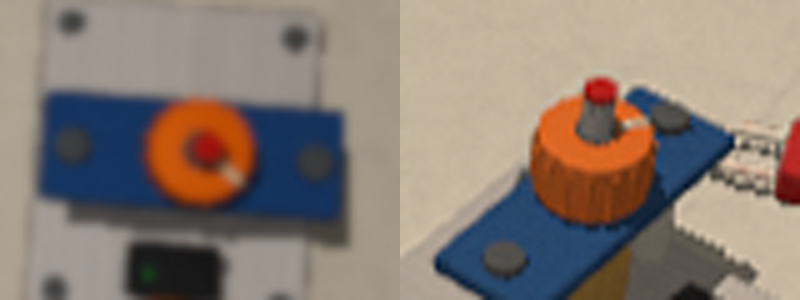

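Both views agree: knob axis is at about (0.523, -0.059), and the tail height fits. The red cap and white pointer are visible. Moving over it at the current height.

```bash
python3 -m pendant '[[[1,31,-25,0,0,0,0],[1,62,-50,0,0,0,0],[1,93,-75,0,0,0,0],[1,124,-100,0,0,0,0],[1,155,-125,0,0,0,0]]]'
python3 -m pendant '[[[1,31,-25,0,0,0,0],[1,62,-50,0,0,0,0],[1,93,-75,0,0,0,0],[1,124,-100,0,0,0,0],[1,155,-125,0,0,0,0]]]'
python3 -m pendant '[[[1,31,-25,0,0,0,0],[1,62,-50,0,0,0,0],[1,93,-75,0,0,0,0],[1,124,-100,0,0,0,0],[1,124,-100,0,0,0,0]]]'
cat > d.py <<'E'
from h import *
import sys
o=ctrl.get_obs();R=cv2.Rodrigues;w,x,y,z=o["eef_rot"]
from scipy.spatial.transform import Rotation as Ro
M=Ro.from_quat([x,y,z,w]);print("t",round(o["time_s"],2),"q6",round(o["q"][5],3),"eef",np.round(o["eef_pos"],4),"tilt z",M.as_matrix()[:,2].round(3),"open",round(o["opening"],3),"gf",round(o["grasp_force"],1),"F",np.round(o["wrist_force"],1))
print("shift mm in tool to grip",(M.inv().apply(np.array([.523,-.059,.262])-o["eef_pos"])*1000).round(1))
E
python3 d.py
```

```text
time_s: 1.12
eef_pos: [0.2557, -0.4003, 0.4047]
eef_rot: [0.0, 0.993, 0.116, 0.0]
wrist_force: [0.7, -0.3, 0.7]
opening: 0.999
grasp_force: 0.0
time_s: 1.53
eef_pos: [0.3776, -0.2426, 0.4051]
eef_rot: [0.0, 0.993, 0.116, 0.0]
wrist_force: [1.0, -1.1, -0.3]
opening: 1.001
grasp_force: 0.0
time_s: 1.95
eef_pos: [0.4769, -0.1132, 0.4051]
eef_rot: [-0.001, 0.993, 0.12, 0.001]
wrist_force: [-0.4, 0.1, -0.3]
opening: 0.998
grasp_force: 0.0
t 1.95 q6 0.853 eef [ 0.4769 -0.1132  0.4051] tilt z [ 0.002  0.002 -1.   ] open 0.998 gf 0.0 F [-0.4  0.1 -0.3]
shift mm in tool to grip [ 57.3 -41.5 143.3]
```

```bash
python3 -m pendant '[[[1,30,-23,0,0,0,0],[1,61,-46,10,0,0,0],[1,61,-46,30,0,0,0],[1,61,-46,60,0,0,0],[1,61,-46,60,0,0,0]]]'
python3 - <<'E'
from h import *
a=[]
for c,p in(("top",(340,226)),("scene",(337,165))):
    im=shot(c,"x_"+c);a.append(cv2.resize(im[p[1]-60:p[1]+60,p[0]-80:p[0]+80],(400,300),interpolation=cv2.INTER_CUBIC))
cv2.imwrite("pics/x.png",np.hstack(a)[:,:,::-1])
E
python3 d.py
```

```text
time_s: 2.37
eef_pos: [0.5213, -0.0583, 0.3395]
eef_rot: [-0.002, 0.993, 0.117, -0.004]
wrist_force: [-1.1, 0.2, -0.7]
opening: 0.999
grasp_force: 0.0
t 2.47 q6 0.998 eef [ 0.5226 -0.0595  0.3441] tilt z [-0.003  0.001 -1.   ] open 1.003 gf 0.0 F [-0.3  0.   0.7]
shift mm in tool to grip [ 0.7 -0.3 82.1]
```

View pics/x.png

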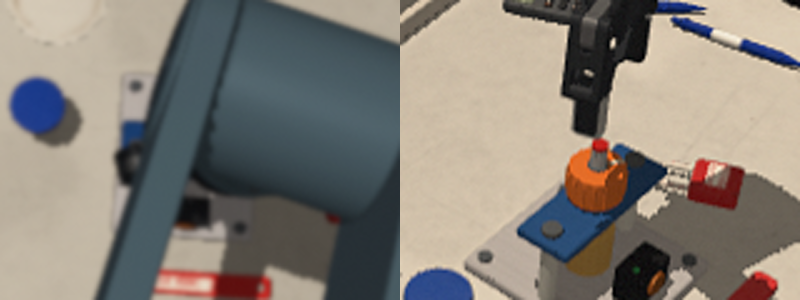

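The gripper stands above the knob, with the tail visible in the scene view just below the finger. Descend and close.

```bash
python3 -m pendant '[[[1,0.5,0,25,0,0,0],[1,0.5,0,50,0,0,0],[1,0.5,0,70,0,0,0],[1,0.5,0,82,0,0,0],[1,0.5,0,82,0,0,0]]]'
python3 d.py
python3 -m pendant '[[[0.3,0,0,0,0,0,0],[0.3,0,0,0,0,0,0],[0.3,0,0,0,0,0,0],[0.3,0,0,0,0,0,0],[0.3,0,0,0,0,0,0]]]'
python3 -m pendant '[[[0.3,0,0,0,0,0,0],[0.3,0,0,0,0,0,0],[0.3,0,0,0,0,0,0],[0.3,0,0,0,0,0,0],[0.3,0,0,0,0,0,0]]]'
cat >> d.py <<'E'
im=shot("scene","s_now")
x,y=blob(im,"red",(337,165),14);print("red",len(x),*((x.mean().round(2),y.mean().round(2),y.min(),y.max()) if len(x) else ()))
a=cv2.resize(im[125:225,280:400],(600,500),interpolation=cv2.INTER_CUBIC);cv2.imwrite(f"pics/n_{o['time_s']:.2f}.png",a[:,:,::-1]);cv2.imwrite("pics/now.png",a[:,:,::-1])
E
python3 d.py
```

```text
time_s: 2.88
eef_pos: [0.523, -0.0598, 0.2618]
eef_rot: [-0.001, 0.993, 0.116, -0.001]
wrist_force: [-1.0, 0.2, 0.1]
opening: 0.999
grasp_force: 0.0
t 2.88 q6 0.999 eef [ 0.523  -0.0598  0.2618] tilt z [-0.002  0.001 -1.   ] open 0.999 gf 0.0 F [-1.   0.2  0.1]
shift mm in tool to grip [ 0.2 -0.8 -0.2]
time_s: 3.3
eef_pos: [0.5244, -0.0601, 0.2649]
eef_rot: [0.001, 0.993, 0.117, 0.001]
wrist_force: [-2.2, -3.1, 6.7]
opening: 0.487
grasp_force: 60.0
time_s: 3.72
eef_pos: [0.5244, -0.0601, 0.2649]
eef_rot: [0.001, 0.993, 0.117, 0.001]
wrist_force: [-1.4, -2.2, 6.5]
opening: 0.491
grasp_force: 60.0
t 3.72 q6 0.999 eef [ 0.5244 -0.0601  0.2649] tilt z [ 0.003 -0.002 -1.   ] open 0.491 gf 60.0 F [-1.4 -2.2  6.5]
shift mm in tool to grip [-1.1 -1.4  2.9]
red 0
```

View pics/now.png

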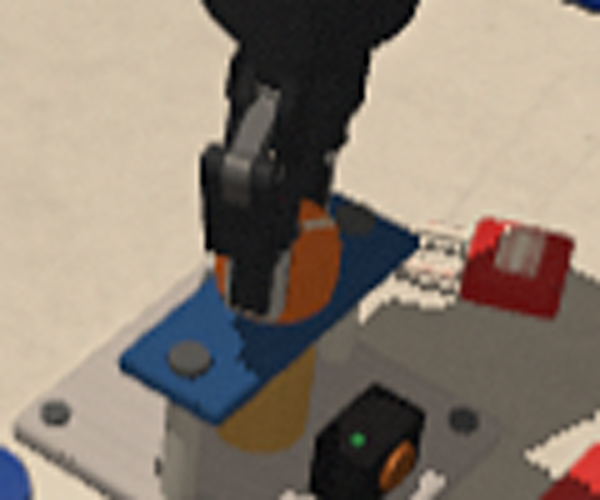

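Fingers hold the knob, and the near finger hides the tail until I turn about 40°. Turning backward (negative about tool z) in steps.

```bash
python3 -m pendant '[[[0.3,0,0,0,0,0,-0.12],[0.3,0,0,0,0,0,-0.24],[0.3,0,0,0,0,0,-0.36],[0.3,0,0,0,0,0,-0.48],[0.3,0,0,0,0,0,-0.6]]]' | head -2
python3 d.py
python3 -m pendant '[[[0.3,0,0,0,0,0,-0.1],[0.3,0,0,0,0,0,-0.2],[0.3,0,0,0,0,0,-0.2]]]' | head -1
python3 d.py
```

```text
time_s: 4.18
eef_pos: [0.5243, -0.06, 0.2649]
t 4.18 q6 0.393 eef [ 0.5243 -0.06    0.2649] tilt z [ 0.003 -0.002 -1.   ] open 0.492 gf 59.9 F [-1.9 -1.7  7.5]
shift mm in tool to grip [-0.2 -1.6  2.9]
red 0
time_s: 4.48
t 4.48 q6 0.193 eef [ 0.5242 -0.0599  0.2649] tilt z [ 0.003 -0.002 -1.   ] open 0.491 gf 60.1 F [-1.9 -1.5  6.8]
shift mm in tool to grip [ 0.2 -1.5  2.9]
red 5 334.4 163.2 162 164
```

View pics/now.png

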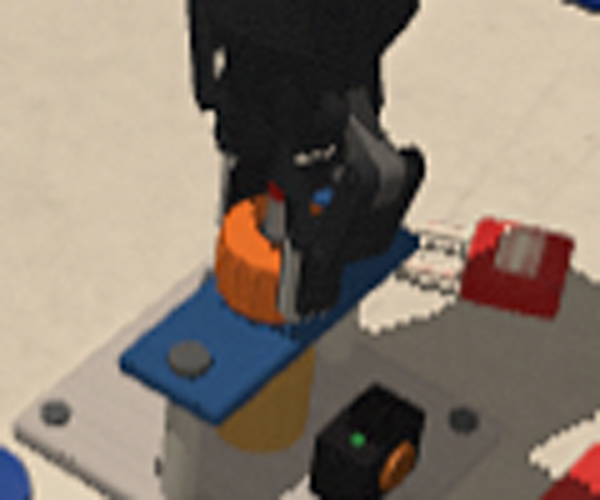

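The red cap shows at crop (275,190), i.e. image row 163, still high, so no drop yet at 0.8 rad. Continuing in 0.2 rad steps.

```bash
sed -i 's/(S>150)&(V>90)/(S>120)\&(V>60)/' h.py
python3 -m pendant '[[[0.3,0,0,0,0,0,-0.1],[0.3,0,0,0,0,0,-0.2],[0.3,0,0,0,0,0,-0.2]]]' | head -1; python3 d.py | grep -v shift
python3 -m pendant '[[[0.3,0,0,0,0,0,-0.1],[0.3,0,0,0,0,0,-0.2],[0.3,0,0,0,0,0,-0.2]]]' | head -1; python3 d.py| grep -v shift
python3 -m pendant '[[[0.3,0,0,0,0,0,-0.1],[0.3,0,0,0,0,0,-0.2],[0.3,0,0,0,0,0,-0.2]]]' | head -1; python3 d.py| grep -v shift
```

```text
time_s: 4.78
t 4.78 q6 -0.007 eef [ 0.5242 -0.0599  0.2649] tilt z [ 0.003 -0.002 -1.   ] open 0.49 gf 60.1 F [-2.6 -1.9  7.8]
red 15 335.93 162.73 161 164
time_s: 5.08
t 5.08 q6 -0.207 eef [ 0.5242 -0.0599  0.2649] tilt z [ 0.002 -0.002 -1.   ] open 0.493 gf 60.2 F [-3.5 -1.6  8.3]
red 24 336.46 162.17 160 164
time_s: 5.38
t 5.38 q6 -0.407 eef [ 0.5241 -0.0599  0.2649] tilt z [ 0.002 -0.002 -1.   ] open 0.495 gf 60.2 F [-4.6 -1.   8.8]
red 25 336.56 162.08 160 164
```

```bash

python3 -m pendant '[[[0.3,0,0,0,0,0,-0.1],[0.3,0,0,0,0,0,-0.2],[0.3,0,0,0,0,0,-0.2]]]' | head -1; python3 d.py | grep -v shift
python3 -m pendant '[[[0.3,0,0,0,0,0,-0.1],[0.3,0,0,0,0,0,-0.2],[0.3,0,0,0,0,0,-0.2]]]' | head -1; python3 d.py| grep -v shift
python3 -m pendant '[[[0.3,0,0,0,0,0,-0.1],[0.3,0,0,0,0,0,-0.2],[0.3,0,0,0,0,0,-0.2]]]' | head -1; python3 d.py| grep -v shift
```

```text
time_s: 5.68
t 5.68 q6 -0.607 eef [ 0.5241 -0.0599  0.2649] tilt z [ 0.002 -0.002 -1.   ] open 0.492 gf 60.2 F [-4.  -2.3  7.7]
red 26 336.65 162.15 160 164
time_s: 5.98
t 5.98 q6 -0.807 eef [ 0.5241 -0.0599  0.2649] tilt z [ 0.002 -0.002 -1.   ] open 0.491 gf 60.2 F [-4.2 -2.1  9.2]
red 26 336.35 162.15 160 164
time_s: 6.28
t 6.28 q6 -1.007 eef [ 0.524  -0.0599  0.2649] tilt z [ 0.002 -0.002 -1.   ] open 0.493 gf 60.5 F [-4.2 -1.8  8. ]
red 24 336.29 165.5 163 168
```

The cap dropped from row 162.1 to 165.5 (3.4 px ≈ 8.5 mm) between q6 = -0.81 and -1.01, so the drop has happened and 6.38 ± 0.1 rad forward is needed. First 3.9 rad here, then a regrasp.

```bash
python3 -m pendant '[[[0.3,0,0,0,0,0,0],[0.3,0,0,0,0,0,0],[0.3,0,0,0,0,0,0.06],[0.3,0,0,0,0,0,0.18],[0.3,0,0,0,0,0,0.3]]]' | head -1
python3 d.py | grep -v shift
for i in 1; do python3 -m pendant '[[[0.3,0,0,0,0,0,0.12],[0.3,0,0,0,0,0,0.24],[0.3,0,0,0,0,0,0.36],[0.3,0,0,0,0,0,0.48],[0.3,0,0,0,0,0,0.6]]]' | head -1; done
python3 d.py | grep -v shift
python3 -m pendant '[[[0.3,0,0,0,0,0,0.12],[0.3,0,0,0,0,0,0.24],[0.3,0,0,0,0,0,0.36],[0.3,0,0,0,0,0,0.48],[0.3,0,0,0,0,0,0.6]]]' | head -1
python3 -m pendant '[[[0.3,0,0,0,0,0,0.12],[0.3,0,0,0,0,0,0.24],[0.3,0,0,0,0,0,0.36],[0.3,0,0,0,0,0,0.48],[0.3,0,0,0,0,0,0.6]]]' | head -1
python3 d.py | grep -v shift
python3 -m pendant '[[[0.3,0,0,0,0,0,0.12],[0.3,0,0,0,0,0,0.24],[0.3,0,0,0,0,0,0.36],[0.3,0,0,0,0,0,0.48],[0.3,0,0,0,0,0,0.6]]]' | head -1
python3 -m pendant '[[[0.3,0,0,0,0,0,0.12],[0.3,0,0,0,0,0,0.24],[0.3,0,0,0,0,0,0.36],[0.3,0,0,0,0,0,0.48],[0.3,0,0,0,0,0,0.6]]]' | head -1
python3 -m pendant '[[[0.3,0,0,0,0,0,0.12],[0.3,0,0,0,0,0,0.24],[0.3,0,0,0,0,0,0.36],[0.3,0,0,0,0,0,0.48],[0.3,0,0,0,0,0,0.6]]]' | head -1
python3 d.py
```

```text
time_s: 6.75
t 6.75 q6 -0.696 eef [ 0.5241 -0.0599  0.2649] tilt z [ 0.002 -0.002 -1.   ] open 0.497 gf 60.5 F [-2.9 -1.9  9.2]
red 26 336.42 165.92 164 168
time_s: 7.22
t 7.22 q6 -0.096 eef [ 0.5242 -0.0599  0.2649] tilt z [ 0.003 -0.002 -1.   ] open 0.495 gf 60.4 F [-2.2 -2.   7.9]
red 25 336.44 166.08 164 168
time_s: 7.68
time_s: 8.1
t 8.1 q6 1.104 eef [ 0.5244 -0.0601  0.2649] tilt z [ 0.003 -0.003 -1.   ] open 0.493 gf 60.2 F [-1.9 -2.8  7.5]
red 5 337.4 167.2 166 169
time_s: 8.57
time_s: 8.98
time_s: 9.4
t 9.4 q6 2.904 eef [ 0.5241 -0.0604  0.2649] tilt z [ 0.002 -0.003 -1.   ] open 0.497 gf 60.5 F [-3.7 -4.1  8.3]
shift mm in tool to grip [-1.3  1.2  2.9]
red 29 335.97 167.97 166 170
```

Forward 3.91 rad done, and the cap row 168.0 matches. Regrasp: open, turn back 2.5 rad, close.

```bash
python3 -m pendant '[[[0.85,0,0,0,0,0,0],[0.85,0,0,0,0,0,0],[0.85,0,0,0,0,0,0],[0.85,0,0,0,0,0,0],[0.85,0,0,0,0,0,0]]]' | grep -v rot; python3 d.py
python3 -m pendant '[[[0.85,0,0,0,0,0,-0.12],[0.85,0,0,0,0,0,-0.24],[0.85,0,0,0,0,0,-0.36],[0.85,0,0,0,0,0,-0.48],[0.85,0,0,0,0,0,-0.6]]]' | head -1
python3 -m pendant '[[[0.85,0,0,0,0,0,-0.12],[0.85,0,0,0,0,0,-0.24],[0.85,0,0,0,0,0,-0.36],[0.85,0,0,0,0,0,-0.48],[0.85,0,0,0,0,0,-0.6]]]' | head -1
python3 -m pendant '[[[0.85,0,0,0,0,0,-0.12],[0.85,0,0,0,0,0,-0.24],[0.85,0,0,0,0,0,-0.36],[0.85,0,0,0,0,0,-0.48],[0.85,0,0,0,0,0,-0.6]]]' | head -1
python3 -m pendant '[[[0.85,0,0,0,0,0,-0.12],[0.85,0,0,0,0,0,-0.24],[0.85,0,0,0,0,0,-0.36],[0.85,0,0,0,0,0,-0.48],[0.85,0,0,0,0,0,-0.6]]]' | head -1
python3 -m pendant '[[[0.85,0,0,0,0,0,-0.12],[0.85,0,0,0,0,0,-0.12],[0.85,0,0,0,0,0,-0.12]]]' | head -1
python3 d.py
```

```text
time_s: 9.87
eef_pos: [0.5235, -0.0592, 0.2627]
wrist_force: [-0.7, 0.1, 0.3]
opening: 0.85
grasp_force: 0.0
t 9.87 q6 2.898 eef [ 0.5235 -0.0592  0.2627] tilt z [ 0.  0. -1.] open 0.85 gf 0.0 F [-0.7  0.1  0.3]
shift mm in tool to grip [-0.1  0.5  0.7]
red 28 335.89 168.04 166 170
time_s: 10.33
time_s: 10.75
time_s: 11.17
time_s: 11.58
time_s: 11.83
t 11.83 q6 0.382 eef [ 0.5235 -0.0593  0.2626] tilt z [-0.  0. -1.] open 0.849 gf 0.0 F [0.6 0.2 0.8]
shift mm in tool to grip [-0.1 -0.5  0.6]
red 16 334.5 168.19 166 170
```

View pics/now.png

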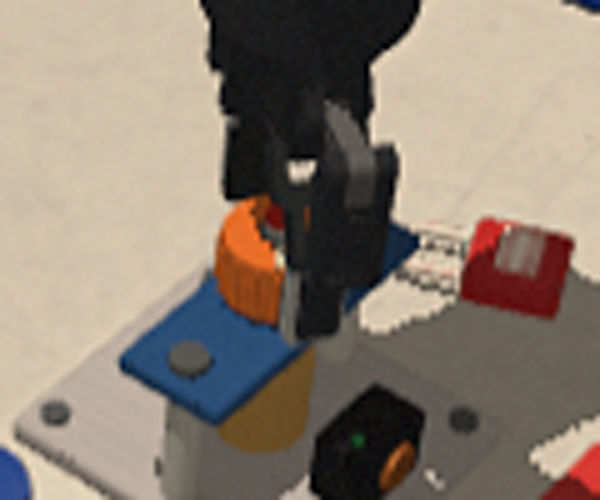

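The cap sits low at crop (275,215), the fingers are clear on either side of the knob, and nothing else moved. Close and turn forward 2.47 rad.

```bash
python3 -m pendant '[[[0.3,0,0,0,0,0,0],[0.3,0,0,0,0,0,0],[0.3,0,0,0,0,0,0],[0.3,0,0,0,0,0,0],[0.3,0,0,0,0,0,0]]]' | head -1
python3 -m pendant '[[[0.3,0,0,0,0,0,0],[0.3,0,0,0,0,0,0],[0.3,0,0,0,0,0,0]]]' | grep -v rot
python3 -m pendant '[[[0.3,0,0,0,0,0,0.12],[0.3,0,0,0,0,0,0.24],[0.3,0,0,0,0,0,0.36],[0.3,0,0,0,0,0,0.48],[0.3,0,0,0,0,0,0.6]]]' | head -1
python3 -m pendant '[[[0.3,0,0,0,0,0,0.12],[0.3,0,0,0,0,0,0.24],[0.3,0,0,0,0,0,0.36],[0.3,0,0,0,0,0,0.48],[0.3,0,0,0,0,0,0.6]]]' | head -1
python3 -m pendant '[[[0.3,0,0,0,0,0,0.12],[0.3,0,0,0,0,0,0.24],[0.3,0,0,0,0,0,0.36],[0.3,0,0,0,0,0,0.48],[0.3,0,0,0,0,0,0.6]]]' | head -1
python3 -m pendant '[[[0.3,0,0,0,0,0,0.12],[0.3,0,0,0,0,0,0.24],[0.3,0,0,0,0,0,0.36],[0.3,0,0,0,0,0,0.48],[0.3,0,0,0,0,0,0.6]]]' | head -1
python3 d.py
python3 -m pendant '[[[0.3,0,0,0,0,0,0.07],[0.3,0,0,0,0,0,0.07],[0.3,0,0,0,0,0,0.07],[0.3,0,0,0,0,0,0.07]]]' | head -1
python3 d.py
python3 -c "
from h import *
for d in(.0095,.015,.017,.0185,.0199):print(d,proj('scene',(.523,-.059,.137-d))-proj('scene',(.523,-.059,.1275)))"
```

```text
time_s: 12.3
time_s: 12.55
eef_pos: [0.5242, -0.06, 0.2635]
wrist_force: [3.3, -4.2, 3.1]
opening: 0.492
grasp_force: 60.9
time_s: 12.97
time_s: 13.38
time_s: 13.8
time_s: 14.22
t 14.22 q6 2.785 eef [ 0.5241 -0.0604  0.2635] tilt z [ 0.002 -0.003 -1.   ] open 0.497 gf 61.0 F [ 0.8 -6.9  4. ]
shift mm in tool to grip [-1.4  1.1  1.5]
red 26 335.88 169.35 167 171
time_s: 14.6
t 14.6 q6 2.849 eef [ 0.5241 -0.0604  0.2635] tilt z [ 0.002 -0.002 -1.   ] open 0.495 gf 61.0 F [ 1.4 -7.7  4.4]
shift mm in tool to grip [-1.3  1.1  1.5]
red 28 335.82 169.36 167 172
0.0095 [0. 0.]
0.015 [-0.27028766  2.28261962]
0.017 [-0.36794896  3.10763103]
0.0185 [-0.44097789  3.72464186]
0.0199 [-0.5089711  4.2991727]
```

View pics/now.png

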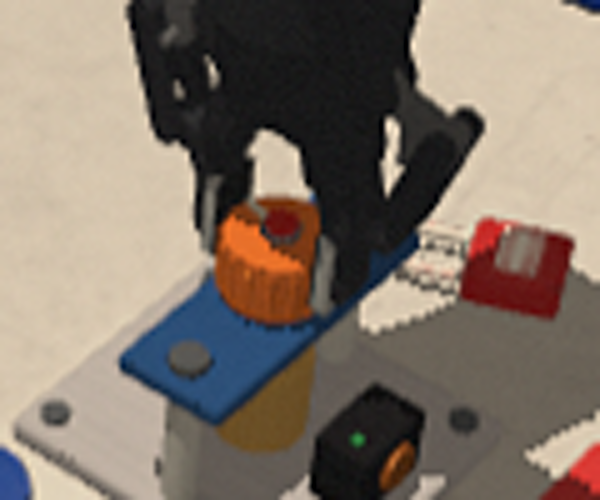

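The cap sits at row 169.4, 3.9 px below its after-drop row, against 3.7 px expected for 18.5 mm depth. The fingers grip at 61 N and the arm is still. Handing in.

```bash
python3 -c "
from bench import ctrl
print(ctrl.hand_in())"
```

```text
the job is handed in; nothing more can be done
None
```

The bolt dropped off the thread start after about 1.9 rad backward and then went about one full turn forward (measured depth about 18.8 mm). I handed the job in with the knob still gripped at 61 N and the pot, test stick and padlock untouched; no verdict came back.

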